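# Open the touch-latch cupboard beside the stapler

### The arm

A 6-joint arm with a two-finger parallel gripper is mounted at the origin on the work surface; the furniture and walls round the work are solid. World frame = base frame: x ahead of the robot, y to its left, z up, the work surface at z = 0. Lengths are in m, angles in rad, forces in N, time in s.
With the tool pointing down it reaches from about 0.3 to 0.775 m from the base axis. Payload 14.6 kg.
Tool frame: the origin (TCP) lies at the very end of the fingers, on their centre line; the grasp point (between the pads) lies 19 mm behind it; z points along the fingers, y is the line along which they close (so a half turn about z gives the same grasp; the last joint's range is limited). The gripper opens to 94 mm and grips with 3 to 60 N. Pads are 16 mm wide; open, the fingers measure 119 mm over their backs; the gripper's body (75 mm by 177 mm) begins 78 mm behind the grasp point.
Start: joints at [-0.067, 0.3, 1.521, -0, 1.321, -0.067], TCP at [0.55, -0, 0.179] pointing down, gripper open.
Joint ranges: [-3.03, 3.03], [-0.79, 2.21], [0.23, 2.52], [-1.04, 4.18], [0, 3.07], [-2.55, 2.55]. Speed limits (rad/s): [2.22, 2.22, 2.57, 3.14, 3.14, 3.14].

### API

Orientations are given as [roll, pitch, yaw] about the fixed x, y, z axes, in that order (R = Rz(yaw) Ry(pitch) Rx(roll)).
In Python, from station import ctrl gives the robot as it stands.
- The arm moves only by the tool move_arm, never from a script. Its argument "increments" is a list of rows, each a list of 7 numbers: the opening, from 0 (shut) to 1 (fully open), then the shift along the tool's x, y, z in units of 50 mm (1.0 is 50 mm), then the turn, a rotation vector about the tool's x, y, z in rad. In form: [[claw, tx, ty, tz, rx, ry, rz], ...]. A call has 1 to 20 rows; each row shifts and turns the commanded pose from where the row before left it, along the tool's axes as they then stand; what a row does not reach is not made up. A row lasts 1/10 s, in which the tool goes at most 50 mm and 8.59 degrees, less where a joint would pass 70% of its speed; a pose out of reach is approached as far as the arm can. A call is refused whole if a number of a shift passes 1 or a number of a turn 0.15, either way. A call with a gripper value outside its range is refused whole. The fingers move at their own pace and stop on an object; "force" is the grip in N (left out, the last holds). Time passes only in rows, so rows that do not move let the fingers close. It gives the time, the measured TCP pose, the force, the opening and the grip force at its end, in the units of the state.
- ctrl.get_obs(): the state, without advancing time (a new reading comes with each control period).
- ctrl.camera(name): name is "scene" or "side" or "wrist"; returns a dict with "color" (480x640x3 uint8, blue, green, red), "K" (3x3 intrinsics, pixels), "pose" (4x4, takes a point from camera to world coordinates); the wrist camera has in their place "tool_from_camera" (4x4, takes a point from camera to tool coordinates, whose origin is the TCP and whose axes are the flange's). Camera axes: x right, y down, z forward; pixel columns grow to the right and rows downward; lengths in m; the calibration is good to about 2 mm. A picture is of the moment at which its call begins: read the wrist's pose just before it. There is no depth.
- ctrl.hand_in(): hands the job in; it is judged then, once.
Trained networks look in a picture, given as the dict that the camera call returned (one of the last four; its "shot" number tells which), for a name from the list of things; names that differ only in an ending like _2 or _b are one class to them, and where a whole thing is asked for, a point or a joint stands for the part that bears it (a point fixed in the world has none). Each returns a list of dicts, best first, with "conf" (0 to 1); they miss things now and then, are a little off and sometimes report something else, mostly with a low value. They report only what shows in the picture. A call takes as long as a camera call. They do not tell look-alikes from the thing itself.
- ctrl.cut_out(name, picture): "mask" (480x640 bool, what is visible of it) and "centre" ([row, column] in pixels, amid what is visible of it).
The state is a dict: "time_s": time; "qpos": joint angles; "joint_vel": joint speeds; "tau": joint torques, N m; "ee_pos": TCP position; "eef_rot": TCP orientation; "force": force on the tool from outside, world axes, zero at the start; "moment": the same for the moment, N m; "grip_width": finger opening in m; "grip_force": force on a finger pad.
Only numpy, scipy, OpenCV 4.12 (cv2) and the standard library are available. Lean on these libraries where they do the work, as an engineer would, in place of code of your own. Each camera call takes 0.05 s, during which the arm holds its last target. There are 200 camera calls.

### The job

The stapler is to be put away in the cupboard, so open the cupboard door on the side where the stapler stands. The doors have no handles: press the door in near its free edge to release its push catch, take the fingers away and let it spring ajar, then reach a fingertip behind it and push it wide open, about square to the front of the cupboard. Leave the other door shut, and leave the stapler and the other things on the desk where they are.

Things in the scene. Friction and masses are not known exactly. Their poses are not given: they have to be found in the camera images.
- cupboard: low wooden desktop cupboard, 170 deep, 290 wide, 125 mm high, flat top, fixed, with two equal handleless doors that meet mid-front with a 4 mm gap. Origin: centre of its underside, on the desk; +x from front to back, +y to its left as seen from the robot. Shut doors' front faces at x = -0.106, front edges of its boards at x = -0.085; behind each door is an open compartment.
- door_left (a joint): left door, 143 wide, 115 high, 14 mm thick, hinged at the cupboard's outer left edge. Rad: 0 shut and caught, -0.045 pressed in to its stop, 1.57 square to the front, 1.75 stop. Pressing past -0.025 (3 mm, 2 to 4 N at the press point) frees the catch for good; let go, a slow spring opens it to about 0.6 in some 1.5 s; beyond that push it (about 1 N); friction keeps it where it is left.
- door_right (a joint): right door, 143 wide, 115 high, 14 mm thick, hinged at the cupboard's outer right edge. Rad: 0 shut and caught, -0.045 pressed in to its stop, 1.57 square to the front, 1.75 stop. Pressing past -0.025 (3 mm, 2 to 4 N at the press point) frees the catch for good; let go, a slow spring opens it to about 0.6 in some 1.5 s; beyond that push it (about 1 N); friction keeps it where it is left.
- door_left_press (a point): point on the front face of the left door, 35 mm from its free edge (108 mm from its hinge line) and 85 mm above the desk, 40 mm below the cupboard's top: where to press, towards the cupboard's +x. Moves with the door.
- door_left_hinge (a point): point on the left door's vertical hinge line, at the cupboard's outer left edge, 85 mm above the desk, in the middle of the door's thickness (7 mm from its front and back faces). Its axes turn with the door, which extends from here along -y; its back face looks along +x. The catch tongue sticks 47 mm out of the back, 35 mm above the desk, 115 mm from the hinge.
- door_right_press (a point): point on the front face of the right door, 35 mm from its free edge (108 mm from its hinge line) and 85 mm above the desk, 40 mm below the cupboard's top: where to press, towards the cupboard's +x. Moves with the door.
- door_right_hinge (a point): point on the right door's vertical hinge line, at the cupboard's outer right edge, 85 mm above the desk, in the middle of the door's thickness (7 mm from its front and back faces). Its axes turn with the door, which extends from here along +y; its back face looks along +x. The catch tongue sticks 47 mm out of the back, 35 mm above the desk, 115 mm from the hinge.
- stapler: black desk stapler, 153 mm long, 42 mm wide, 60 mm high, lying front to back beside the cupboard, to its left or to its right: that side's door is the one to open. Origin at the centre of its underside; its own y runs along its length.
- hole_punch: two-hole punch, 122x118x70 mm, beside the cupboard on the other side. Origin at the centre of its underside.
- sticky_notes: pad of sticky notes, 76x76x23 mm, on the desk in front of the cupboard. Origin at the centre of its underside.
- eraser: eraser, 21x45x12 mm, on the desk in front of the cupboard. Origin at the centre of its underside.
- usb_stick: USB stick, 18x55x8 mm, on the desk in front of the cupboard. Origin at the centre of its underside.
- tv_remote: black remote control, 192x48x19 mm, on the desk to the left. Origin at the centre of its underside.
Things that resemble listed ones, but are neither listed nor needed, are in the scene too. Leave any blue or green look-alike of the stapler alone.

How it is judged:
By the outcome, as a careful person would: the job done as asked, in the order asked, and still so for the second after the job is handed in, with the robot touching nothing.
It also fails if it takes over 54 s, if anything falls off the work surface, if the arm or the gripper's body presses on something with over 40 N, if the wrist force passes 120 N, or if a joint passes its speed limit or range.

## Working session

There is one attempt and no reset: what is moved stays moved. The work goes in short steps, Python scripts to look and compute and a tool call to move; the robot and the scene stay as the last step left them, time stands still between calls to the robot, and variables do not carry over. Pictures are saved under pics/ and viewed, at most 10 in all, crops included, and the job is handed in when it is done.

Besides the shell and the picture viewer there is one more tool, called after "Emit:" as name(argument=value, ...), one argument or row to a line, values as JSON. move_arm: Moves the arm, as the interface text tells. Its arguments: {"type":"object","properties":{"increments":{"type":"array","items":{"type":"array","items":{"type":"number"}}},"force":{"type":"number"}},"required":["increments"]}

```bash
mkdir -p pics; ls
python3 - <<'E'
from station import ctrl
import cv2,numpy as np,pickle
d={}
for n in ("scene","side"):
    p=ctrl.camera(n); d[n]=p
    cv2.imwrite(f"pics/{n}1.png",p["color"])
    print(n,p["K"].round(1).tolist(),p["pose"].round(3).tolist())
    for k in ("stapler","cupboard","door_left","door_right","hole_punch"):
        print(k,[(round(r["conf"],2),[int(v) for v in r["centre"]]) for r in ctrl.cut_out(k,p)])
pickle.dump(d,open("d.pkl","wb"))
o=ctrl.get_obs();print(o)
E
```

```text
pics
scene [[603.1, 0.0, 314.7], [0.0, 603.1, 231.7], [0.0, 0.0, 1.0]] [[0.576, -0.613, 0.541, -0.241], [-0.817, -0.438, 0.374, -0.487], [0.008, -0.657, -0.754, 1.21], [0.0, 0.0, 0.0, 1.0]]
stapler [(0.6, [202, 288])]
cupboard [(0.72, [300, 431]), (0.66, [222, 385]), (0.48, [225, 339])]
door_left []
door_right [(0.73, [249, 375])]
hole_punch [(0.76, [299, 428])]
side [[512.3, 0.0, 323.9], [0.0, 512.3, 239.1], [0.0, 0.0, 1.0]] [[0.913, -0.159, 0.375, -0.019], [-0.407, -0.324, 0.854, -1.171], [-0.015, -0.933, -0.36, 0.598], [0.0, 0.0, 0.0, 1.0]]
stapler [(0.71, [229, 341]), (0.67, [219, 293]), (0.66, [211, 345])]
cupboard [(0.91, [245, 401]), (0.32, [236, 353])]
door_left [(0.86, [238, 356])]
door_right [(0.55, [255, 378])]
hole_punch [(0.68, [296, 403])]
{'time_s': 0.6, 'qpos': array([-6.65659496e-02,  2.99933246e-01,  1.52100065e+00,  2.58240443e-05,
        1.32066826e+00, -6.65852523e-02]), 'joint_vel': array([ 0.00010591, -0.00197915,  0.00171146,  0.00053189, -0.00196356,
        0.00073073]), 'tau': array([-1.73422122e-03, -5.31481183e+01, -3.52828038e+01,  7.07835727e-02,
        2.13613763e-02,  6.93120023e-05]), 'ee_pos': array([5.49998225e-01, 2.33660718e-05, 1.78827060e-01]), 'eef_rot': array([-3.14158483e+00, -2.55975712e-05,  1.57080924e+00]), 'force': array([ 0.06860142, -0.23859007, -0.06218708]), 'moment': array([-0.03701405, -0.0019205 , -0.00647755]), 'grip_force': 0.0, 'grip_width': 0.09401157603789254}
```

View pics/scene1.png

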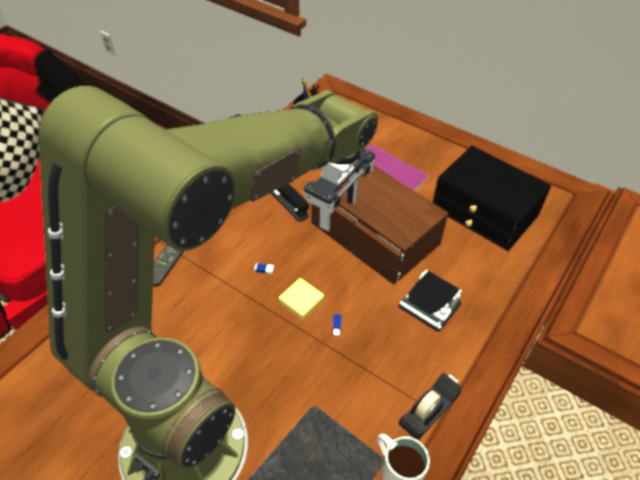

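View pics/side1.png

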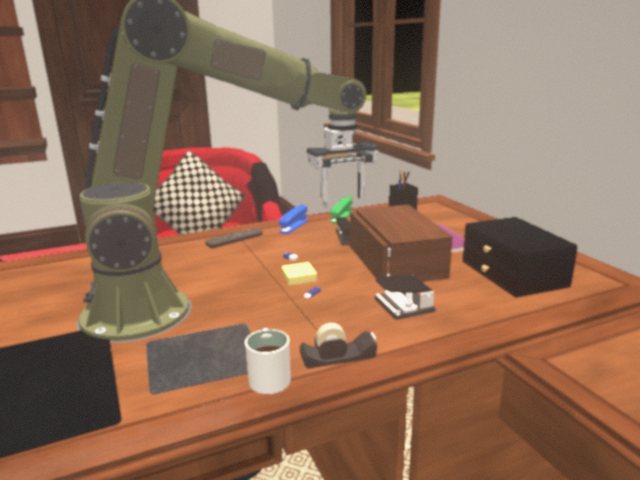

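Side view: the stapler candidates are black at (345,230), green at (341,211) and blue at (293,219). The scene view has one black stapler at (288,202). The black one is ours, to the left of the cupboard, and the punch is on the right. I'll check this in a close crop.

Run:
```python
import cv2,pickle
d=pickle.load(open("d.pkl","rb"))
for n,(x,y,w,h) in {"scene":(260,140,200,150),"side":(280,180,200,150)}.items():
    c=cv2.resize(d[n]["color"][y:y+h,x:x+w],None,fx=4,fy=4,interpolation=cv2.INTER_CUBIC)
    cv2.imwrite(f"pics/{n}crop.png",c)
```

```text
(no output)
```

View pics/scenecrop.png

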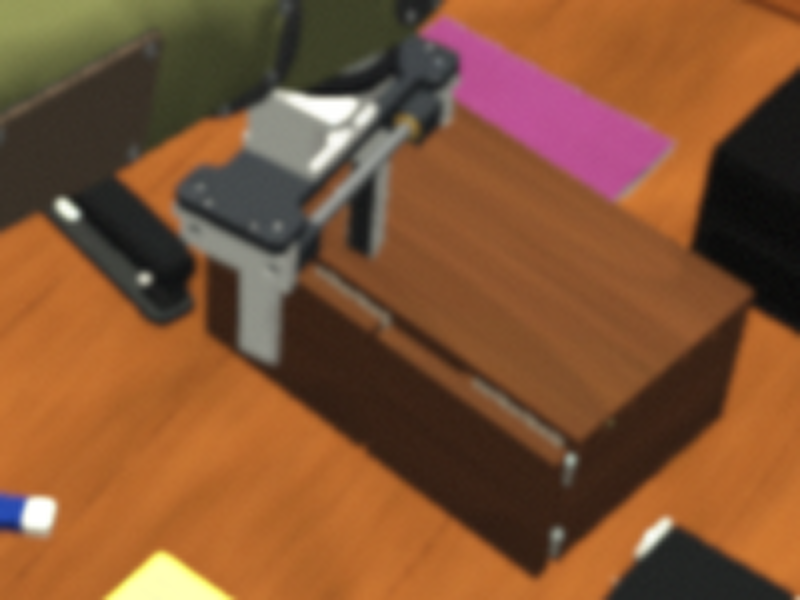

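View pics/sidecrop.png

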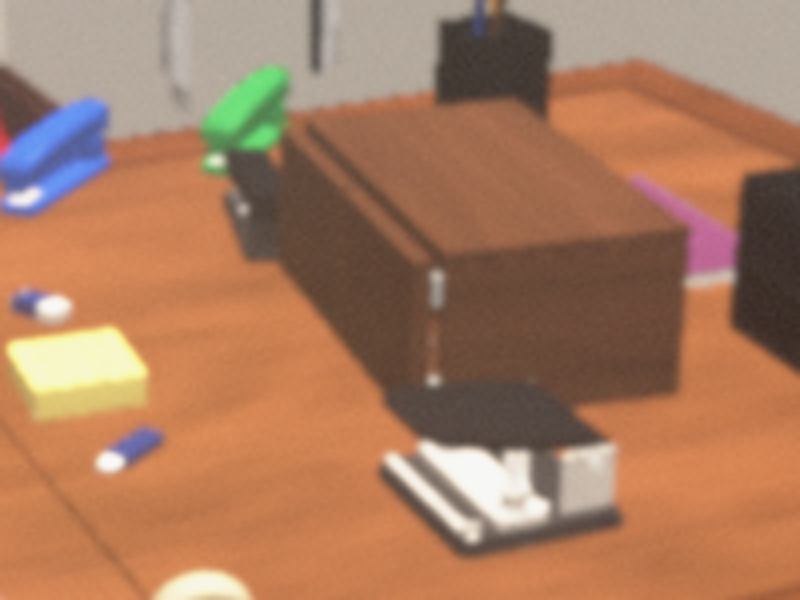

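The black stapler stands left of the cupboard (scene crop about (120,250)), so the left door is the one to open. Next I fit the cupboard pose from its corners.

```bash
cat > fit.py <<'E'
import numpy as np,pickle
from scipy.optimize import least_squares
d=pickle.load(open("d.pkl","rb"))
P={"scene":[((-.085,-.145,.125),(580,440)),((.085,-.145,.125),(752,292)),((-.106,-.145,.005),(540,576)),((-.106,.145,.005),(208,328)),((.085,-.145,0),(722,415))],
"side":[((-.085,-.145,.125),(445,260)),((.085,-.145,.125),(687,230)),((.085,-.145,0),(678,392)),((.085,.145,.125),(520,98)),((-.085,.145,.125),(307,125)),((-.106,.145,.12),(285,138)),((-.106,.145,.005),(283,265)),((-.106,-.145,.12),(410,268))]}
off={"scene":(260,140),"side":(280,180)}
def W(p,q):
    c,s=np.cos(p[2]),np.sin(p[2]); return np.array([p[0]+c*q[0]-s*q[1],p[1]+s*q[0]+c*q[1],q[2]])
def res(p):
    r=[]
    for n in P:
        T=np.linalg.inv(d[n]["pose"])
        for q,px in P[n]:
            v=d[n]["K"]@(T[:3,:3]@W(p,q)+T[:3,3]); r+=list(v[:2]/v[2]-np.array(px)/4-off[n]+.375)
    return np.array(r)
s=least_squares(res,[.75,0,0],loss="soft_l1")
if __name__=="__main__":
    print(s.x.round(4)); print(res(s.x).reshape(-1,2).round(1).tolist())
    for q in [(-.106,.037,.085),(-.099,.145,.085),(-.106,0,.085)]: print(q,W(s.x,q).round(4))
E
python3 fit.py
```

```text
[ 0.7229 -0.0217 -0.1804]
[[-0.8, -0.2], [0.8, -0.4], [-2.1, 1.3], [-1.1, 0.5], [-0.1, 1.4], [0.2, -1.4], [2.1, -0.6], [0.8, 2.9], [0.0, 0.3], [0.5, -1.8], [-0.7, -2.8], [-0.4, 0.9], [1.0, -0.7]]
(-0.106, 0.037, 0.085) [0.6253 0.0338 0.085 ]
(-0.099, 0.145, 0.085) [0.6515 0.1387 0.085 ]
(-0.106, 0, 0.085) [ 0.6186 -0.0026  0.085 ]
```

Emit:
move_arm(
  increments=[
    [0,0,0,0,0,0,0.09],
    [0,0,0,0,0,0,0.09],
    [0,0.23,0.1,0,0,0,0],
    [0,0.23,0.1,0,0,0,0],
    [0,0.23,0.1,0,0,0,0],
    [0,0.24,0.1,0,0,0,0],
    [0,0,0,0.3,0,0,0],
    [0,0,0,0.3,0,0,0],
    [0,0,0,0.3,0,0,0],
    [0,0,0,0.3,0,0,0],
    [0,0,0,0.3,0,0,0],
    [0,0,0,0.3,0,0,0],
    [0,0,0,0.3,0,0,0],
    [0,0,0,0.1,0,0,0],
    [0,0,0,0,0,0,0],
  ],
  force=20,
)

```text
time_s: 2.1
ee_pos: [0.5778, 0.0424, 0.0682]
eef_rot: [-3.14, 0.0, 1.391]
force: [0.5, 0.6, 1.0]
grip_width: 0.0004
grip_force: 0.0
```

Run:
```python
from station import ctrl
import cv2
o=ctrl.get_obs();print(o["ee_pos"],o["eef_rot"],o["force"],o["grip_width"])
p=ctrl.camera("scene")["color"][140:290,260:460]
q=ctrl.camera("side")["color"][180:330,280:480]
cv2.imwrite("pics/press.png",cv2.resize(cv2.hconcat([p,q]),None,fx=2,fy=2,interpolation=cv2.INTER_CUBIC))
```

```text
[0.57782141 0.04242882 0.0681623 ] [-3.14035981e+00  2.56858534e-04  1.39127320e+00] [0.5489453  0.6133109  1.02965796] 0.0004494042916269053
```

View pics/press.png

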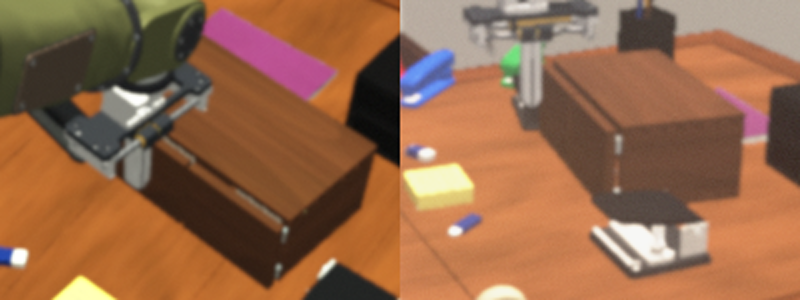

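The finger stands in front of the left door (left panel (135,165)) with a small gap. I advance in small steps until it makes contact.

Emit:
move_arm(
  increments=[
    [0,0,0.1,0,0,0,0],
    [0,0,0.1,0,0,0,0],
    [0,0,0.1,0,0,0,0],
    [0,0,0.1,0,0,0,0],
    [0,0,0.1,0,0,0,0],
    [0,0,0.1,0,0,0,0],
    [0,0,0,0,0,0,0],
  ],
)

```text
time_s: 2.9
ee_pos: [0.608, 0.0366, 0.0687]
eef_rot: [3.142, -0.0, 1.391]
force: [-0.5, -0.6, -0.1]
grip_width: 0.0002
grip_force: 0.0
```

Emit:
move_arm(
  increments=[
    [0,0,0.04,0,0,0,0],
    [0,0,0.04,0,0,0,0],
    [0,0,0,0,0,0,0],
  ],
)

```text
time_s: 3.2
ee_pos: [0.6114, 0.0361, 0.0688]
eef_rot: [-3.141, 0.0, 1.391]
force: [-1.3, -0.5, 0.4]
grip_width: 0.0006
grip_force: 0.5
```

Emit:
move_arm(
  increments=[
    [0,0,0.04,0,0,0,0],
    [0,0,0.04,0,0,0,0],
    [0,0,0,0,0,0,0],
  ],
)

```text
time_s: 3.5
ee_pos: [0.6148, 0.0353, 0.0688]
eef_rot: [-3.14, 0.0, 1.391]
force: [-8.1, -0.5, 3.5]
grip_width: 0.0006
grip_force: 3.8
```

Emit:
move_arm(
  increments=[
    [0,0,0.03,0,0,0,0],
    [0,0,0,0,0,0,0],
  ],
)

```text
time_s: 3.7
ee_pos: [0.6149, 0.0353, 0.0687]
eef_rot: [-3.136, 0.001, 1.391]
force: [-17.4, -0.1, 7.9]
grip_width: 0.0005
grip_force: 9.2
```

It is hard against the stop, so the catch is freed. I withdraw quickly.

Emit:
move_arm(
  increments=[
    [0,0,-0.4,0,0,0,0],
    [0,0,-0.5,0,0,0,0],
    [0,0,-0.5,-0.1,0,0,0],
    [0,0,-0.5,-0.4,0,0,0],
    [0,0,-0.5,-0.5,0,0,0],
    [0,0,0,-0.5,0,0,0],
    [0,0,0,-0.4,0,0,0],
    [0,0,0,0,0,0,0],
    [0,0,0,0,0,0,0],
    [0,0,0,0,0,0,0],
    [0,0,0,0,0,0,0],
    [0,0,0,0,0,0,0],
    [0,0,0,0,0,0,0],
    [0,0,0,0,0,0,0],
    [0,0,0,0,0,0,0],
    [0,0,0,0,0,0,0],
    [0,0,0,0,0,0,0],
    [0,0,0,0,0,0,0],
  ],
)

```text
time_s: 5.5
ee_pos: [0.4988, 0.0566, 0.1639]
eef_rot: [3.142, -0.0, 1.391]
force: [-0.6, -0.2, 0.0]
grip_width: 0.0003
grip_force: 0.0
```

Run:
```python
from station import ctrl
import cv2,numpy as np,pickle
from fit import W,s
p0=s.x
a=ctrl.camera("scene");b=ctrl.camera("side");w=ctrl.camera("wrist")
o=ctrl.get_obs();print(o["ee_pos"],o["eef_rot"],o["force"])
pickle.dump({"scene":a,"side":b},open("d2.pkl","wb"))
# overlay predicted door top edge at 0.6
def draw(p,th):
    im=p["color"].copy();T=np.linalg.inv(p["pose"]);c=lambda q:(lambda v:(v[:2]/v[2]))(p["K"]@(T[:3,:3]@W(p0,q)+T[:3,3]))
    h=np.array([-.099,.145]);u=np.array([-np.sin(th),-np.cos(th)]);n=np.array([np.cos(th),-np.sin(th)])
    return im,np.array([c((*(h+u*r+n*t),z)) for r,t,z in [(0,-.007,.12),(.143,-.007,.12),(.143,-.007,.005),(.143,.007,.12),(0,.007,.12)]])
out=[]
for p,(x,y) in ((a,(240,140)),(b,(270,170))):
    im=cv2.resize(p["color"][y:y+150,x:x+200],None,fx=4,fy=4,interpolation=cv2.INTER_CUBIC)
    _,pts=draw(p,.6)
    cv2.polylines(im,[((pts-(x,y)+.5)*4).astype(int)],False,(0,255,255),1); out.append(im[:, :])
cv2.imwrite("pics/ajar.png",cv2.resize(cv2.vconcat(out),(400*1,600)) if 0 else cv2.resize(cv2.hconcat(out),(800,300)))
cv2.imwrite("pics/wrist.png",w["color"])
```

```text
[0.49878334 0.05657154 0.16385304] [3.14159040e+00 1.88351643e-05 1.39080621e+00] [-0.34019561  0.91524759 -0.38104619]
```

View pics/ajar.png

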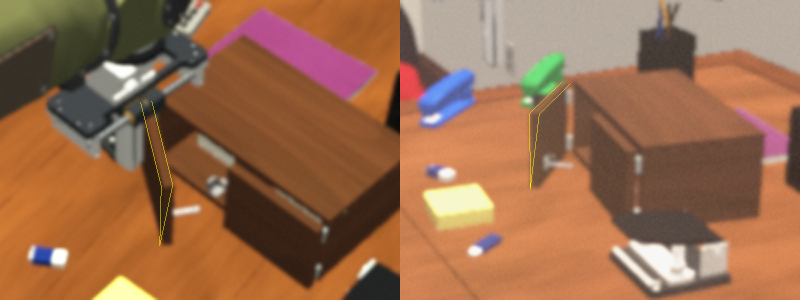

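View pics/wrist.png

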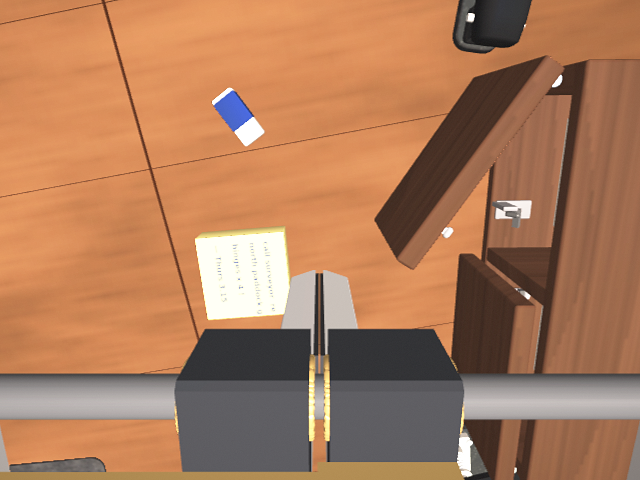

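The 0.6 rad overlay matches the open door in both views, and the wrist view shows room behind it. I move over the gap behind the door and lower the finger.

Emit:
move_arm(
  increments=[
    [0,-0.07,0.4,0,0,0,0],
    [0,-0.07,0.4,0,0,0,0],
    [0,-0.07,0.4,0,0,0,0],
    [0,-0.07,0.4,0,0,0,0],
    [0,-0.07,0.4,0,0,0,0],
    [0,0,0,0,0,0,0],
    [0,0,0,0.3,0,0,0],
    [0,0,0,0.3,0,0,0],
    [0,0,0,0.3,0,0,0],
    [0,0,0,0.3,0,0,0],
    [0,0,0,0.3,0,0,0],
    [0,0,0,0.3,0,0,0],
    [0,0,0,0,0,0,0],
  ],
)

```text
time_s: 6.95
ee_pos: [0.5929, 0.0215, 0.0715]
eef_rot: [-3.138, 0.001, 1.391]
force: [-0.5, 0.2, 1.3]
grip_width: 0.0006
grip_force: 0.0
```

Run:
```python
import numpy as np
from fit import s
from station import ctrl
o=ctrl.get_obs();e=o["ee_pos"];a=s.x[2];R=np.array([[np.cos(a),-np.sin(a)],[np.sin(a),np.cos(a)]])
p=R.T@(e[:2]-s.x[:2]);print("cup",p.round(4),e,o["force"])
h=np.array([-.099,.145])
for th in np.arange(.6,1.61,.1):
    u=np.array([-np.sin(th),-np.cos(th)]);n=np.array([np.cos(th),-np.sin(th)])
    q=h+(.118-.018*(th-.6))*u+(.007+.0125*abs(np.cos(th))+.008*np.sin(th))*n
    print(round(th,2),q.round(4),"units tx,ty",((q-p)[::-1]/.05).round(2)); p=q
```

```text
cup [-0.1356  0.0191] [0.59289224 0.02151095 0.07149826] [-0.52569163  0.21477054  1.3446635 ]
0.6 [-0.1476  0.0353] units tx,ty [ 0.32 -0.24]
0.7 [-0.1573  0.0421] units tx,ty [ 0.14 -0.19]
0.8 [-0.1661  0.0499] units tx,ty [ 0.16 -0.18]
0.9 [-0.1741  0.0585] units tx,ty [ 0.17 -0.16]
1.0 [-0.1812  0.0679] units tx,ty [ 0.19 -0.14]
1.1 [-0.1872  0.0779] units tx,ty [ 0.2  -0.12]
1.2 [-0.192   0.0885] units tx,ty [ 0.21 -0.1 ]
1.3 [-0.1957  0.0994] units tx,ty [ 0.22 -0.07]
1.4 [-0.1982  0.1106] units tx,ty [ 0.22 -0.05]
1.5 [-0.1994  0.122 ] units tx,ty [ 0.23 -0.02]
1.6 [-0.1994  0.1326] units tx,ty [0.21 0.  ]
```

Each step is split into two rows to keep the push slow.

Emit:
move_arm(
  increments=[
    [0,0.11,-0.08,0,0,0,0],
    [0,0.11,-0.08,0,0,0,0],
    [0,0.1,-0.08,0,0,0,0],
    [0,0.07,-0.1,0,0,0,0],
    [0,0.07,-0.09,0,0,0,0],
    [0,0.08,-0.09,0,0,0,0],
    [0,0.08,-0.09,0,0,0,0],
    [0,0.08,-0.08,0,0,0,0],
    [0,0.09,-0.08,0,0,0,0],
    [0,0.1,-0.07,0,0,0,0],
    [0,0.09,-0.07,0,0,0,0],
    [0,0.1,-0.06,0,0,0,0],
    [0,0.1,-0.06,0,0,0,0],
    [0,0,0,0,0,0,0],
  ],
)

```text
time_s: 8.35
ee_pos: [0.5538, 0.0895, 0.0739]
eef_rot: [-3.142, -0.0, 1.391]
force: [0.4, -0.5, -0.3]
grip_width: 0.0005
grip_force: 0.0
```

Emit:
move_arm(
  increments=[
    [0,0.1,-0.05,0,0,0,0],
    [0,0.11,-0.05,0,0,0,0],
    [0,0.11,-0.04,0,0,0,0],
    [0,0.11,-0.03,0,0,0,0],
    [0,0.11,-0.03,0,0,0,0],
    [0,0.11,-0.02,0,0,0,0],
    [0,0.11,-0.01,0,0,0,0],
    [0,0.12,-0.01,0,0,0,0],
    [0,0.1,0,0,0,0,0],
    [0,0.08,0,0,0,0,0],
    [0,0,0,0,0,0,0],
    [0,0,0,0,0,0,0],
  ],
)

```text
time_s: 9.55
ee_pos: [0.5518, 0.1431, 0.0739]
eef_rot: [3.141, -0.0, 1.391]
force: [-0.3, -0.2, -0.8]
grip_width: 0.0007
grip_force: 0.0
```

Run:
```python
from station import ctrl
import cv2
o=ctrl.get_obs();print(o["ee_pos"],o["force"],o["time_s"])
a=ctrl.camera("scene")["color"][140:290,240:440];b=ctrl.camera("side")["color"][170:320,270:470]
cv2.imwrite("pics/open.png",cv2.resize(cv2.hconcat([a,b]),None,fx=2,fy=2,interpolation=cv2.INTER_CUBIC))
```

```text
[0.55178823 0.14310186 0.07388274] [-0.31875585 -0.17459467 -0.7642788 ] 9.55
```

View pics/open.png

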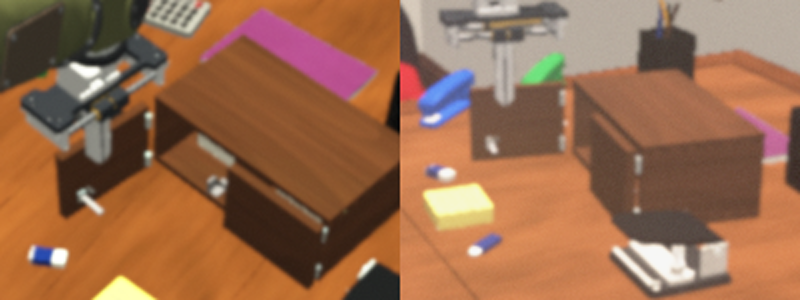

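The door stands about square, with the finger on its inner side. I retreat sideways, then up, and check the angle from the wrist.

Emit:
move_arm(
  increments=[
    [0,-0.2,0,0,0,0,0],
    [0,-0.3,0,0,0,0,0],
    [0,-0.4,0,0,0,0,0],
    [0,0,0,-0.4,0,0,0],
    [0,0,0,-0.4,0,0,0],
    [0,0,0,-0.4,0,0,0],
    [0,0,0,-0.4,0,0,0],
    [0,0,0,-0.4,0,0,0],
    [0,-0.4,-0.4,0,0,0,0],
    [0,-0.4,-0.4,0,0,0,0],
    [0,0,0,0,0,0,0],
  ],
)

```text
time_s: 10.75
ee_pos: [0.4953, 0.0644, 0.1742]
eef_rot: [3.141, 0.0, 1.389]
force: [-0.1, -0.1, -0.2]
grip_width: 0.0004
grip_force: 0.0
```

Run:
```python
from station import ctrl
import cv2
o=ctrl.get_obs();print(o["ee_pos"],o["force"],o["time_s"])
cv2.imwrite("pics/w2.png",ctrl.camera("wrist")["color"])
```

```text
[0.4952593  0.06439272 0.17415483] [-0.1333676  -0.06968889 -0.2042147 ] 10.75
```

View pics/w2.png

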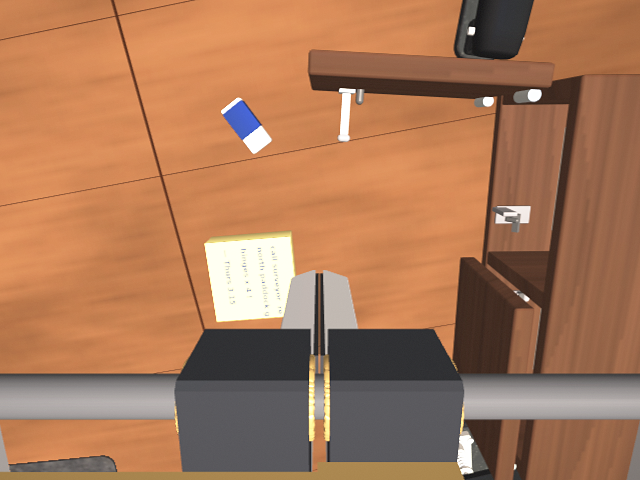

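The wrist view shows the door (310,50)–(553,63) square to the front to within a few degrees. The right door is shut, the stapler and the eraser and notes are where they were, and the gripper is clear.

```bash
python3 -c "
from station import ctrl
print(ctrl.hand_in())"
```

```text
the job is handed in; nothing more can be done
None
```

The left door, on the stapler's side, is open about square to the cupboard front and the job is handed in; the right door stayed shut and nothing on the desk was moved that I could see.

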